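# Unfold the crank and close the bench clamp

### The arm

A 6-joint arm with a two-finger parallel gripper is mounted at the origin on the work surface. World frame = base frame: x ahead of the robot, y to its left, z up, the work surface at z = 0. Lengths are in m, angles in degrees, forces in N, time in s.
With the tool pointing down it reaches from about 0.25 to 0.725 m from the base axis. Payload 9.7 kg.
Tool frame: the origin (TCP) lies between the finger pads; the fingertips stand 22 mm ahead of it and the grasp point (between the pads) lies 3 mm ahead of it; z points along the fingers, y is the line along which they close (so a half turn about z gives the same grasp; the last joint's range is limited). The gripper opens to 85 mm and grips with 20 to 120 N. Pads are 22 mm wide; open, the fingers measure 114 mm over their backs; the gripper's body (76 mm by 85 mm) begins 54 mm behind the grasp point. The pads swing forward as they close: fully open they stand 13 mm farther back than shut.
Start: joints at [64.458, 4.979, 10.078, 95.1, 0, 90], TCP at [0.237, 0.496, 0.253] pointing down, gripper open.
Joint ranges: [-179.16, 179.16], [-48.56, 103.87], [-65.8, 70.77], [-126.05, 130.52], [-82.76, 87.17], [-180, 180]. Speed limits (degrees/s): [127.2, 127.2, 147.25, 180, 180, 180].

### API

Orientations are given as [roll, pitch, yaw] about the fixed x, y, z axes, in that order (R = Rz(yaw) Ry(pitch) Rx(roll)).
In Python, from workcell import bot, viewer, finder gives the robot as it stands.
- The arm moves only by the tool move_arm, never from a script. Its arguments are lists of equal length, an entry for each row: "offset": the shift along the tool's x, y, z in cm, a list of three; "twist": the turn, a rotation vector about the tool's x, y, z in rad, a list of three; "grip": the opening, from 0 (shut) to 1 (fully open). In form: {"offset": [[x, y, z], ...], "twist": [[ax, ay, az], ...], "grip": [grip, ...]}. A call has 1 to 5 rows; each row shifts and turns the commanded pose from where the row before left it, along the tool's axes as they then stand; what a row does not reach is not made up. A row lasts 1/10 s, in which the tool goes at most 50 mm and 8.59 degrees, less where a joint would pass 70% of its speed; a pose out of reach is approached as far as the arm can. A call is refused whole if a number of a shift passes 5 or a number of a turn 0.15, either way. A call with a gripper value outside its range is refused whole. The fingers move at their own pace and stop on an object; "force" is the grip in N (left out, the last holds). Time passes only in rows, so rows that do not move let the fingers close. It gives the time, the measured TCP pose, the force, the opening and the grip force at its end, in the units of the state.
- bot.get_obs(): the state, without advancing time (a new reading comes with each control period).
- viewer.camera(name): name is "scene" or "side" or "wrist"; returns a dict with "color" (384x512x3 uint8, red, green, blue), "depth" (384x512 float32, m along the optical axis (not along the pixel's ray), 0 where there is no reading), "vfov" (degrees; the focal length in pixels is half the picture's height over the tangent of half this angle, whatever the lens; pixels are square), "cx", "cy" (the principal point, pixels), "position" and "attitude" of the camera in the world; the wrist camera has in their place "tool_from_camera" (4x4, takes a point from camera to tool coordinates, whose origin is the TCP and whose axes are the flange's). Camera axes: x right, y down, z forward; pixel columns grow to the right and rows downward; lengths in m; the calibration is good to about 2 mm. A picture is of the moment at which its call begins: read the wrist's pose just before it.
- bot.job_done(): hands the job in; it is judged then, once.
Trained networks look in a picture, given as the dict that the camera call returned (one of the last four; its "shot" number tells which), for a name from the list of things; names that differ only in an ending like _2 or _b are one class to them, and where a whole thing is asked for, a point or a joint stands for the part that bears it (a point fixed in the world has none). Each returns a list of dicts, best first, with "p" (0 to 1); they miss things now and then, are a little off and sometimes report something else, mostly with a low value. They report only what shows in the picture. A call takes as long as a camera call. They do not tell look-alikes from the thing itself.
- finder.boxes_of(picture, thing): "position" ([column, row] in pixels, amid what is visible of it).
- finder.pinpoint(picture, thing): "position" ([column, row] in pixels: a listed point, or the origin of a listed thing).
The state is a dict: "time": time; "q": joint angles; "qd": joint speeds; "joint_efforts": joint torques, N m; "ee_pos": TCP position; "tcp_rot": TCP orientation; "wrist_force": force on the tool from outside, world axes, zero at the start; "torque": the same for the moment, N m; "opening": finger opening in m; "grasp_force": force on a finger pad.
Only numpy, scipy, OpenCV 4.12 (cv2) and the standard library are available. Lean on these libraries where they do the work, as an engineer would, in place of code of your own. Each camera call takes 0.05 s, during which the arm holds its last target. There are 200 camera calls.

### The job

On the red bench clamp, swing the folded crank handle up by its black knob until it latches upright, then wind the handwheel clockwise (seen from above) as far as it goes so that the jaw nips the wooden batten. Leave the handle standing upright and let go.

Things in the scene. Friction and masses are not known exactly. Their poses are not given: they have to be found in the camera images.
- hub (a point): Fixed point on the vertical axis of the red bench clamp's handwheel, 106 mm above the bench, level with the crank's hinge. Its x axis points along the clamp's bed and jaws, away from the robot give or take 0.45 rad; z up. Clamp: fixed to the bench, round housing 224 mm across. Wheel: aluminium, 216 mm across, top 75 mm above the bench, three spokes.
- hinge (a point): Centre of the crank handle's horizontal hinge, 88 mm from the wheel's axis, 106 mm above the bench, between two cheeks on the wheel's rim (28 mm over their outsides, tops 8 mm above it); outward of it, 135 mm from the axis at most, a spring catch 120 mm high. All go round with the wheel. At the start the hinge lies 110 degrees clockwise (from above) from the hub's x axis.
- fold (a joint): Crank handle angle: 0 folded flat, 1.57 upright at its stop. It falls back if let go below about 1.35 rad, where it snaps past a spring catch (some 5 N at the knob) that then holds it upright. Folded, a steel tongue below the hinge sits between two lugs and locks the wheel; the rising handle draws it out.
- wheel (a joint): Turn of the handwheel: 0 at the start, growing clockwise seen from above, to a stop at 2.3 rad. Stiff (4 to 6 N at the knob); stays where it is left. Drives the jaw 11.5 mm per rad; the jaw meets the batten at about 2.0 to 2.1 rad and its sprung face is pressed in from there to the stop.
- jaw: Steel face, 90 mm wide and 28 mm high, of the clamp's moving jaw; driven along the hub's x axis, away from the wheel, as the wheel turns clockwise. Its origin lies on the wheel's axis at bench height when the jaw is fully open.
- batten: Light wooden batten, 38 x 150 x 30 mm, lying loose on the clamp's bed across it, against the fixed far jaw; origin at the centre of its underside, 20 mm above the bench. Nothing needs doing to it by hand.
- knob (a point): Centre of the black ball knob (diameter 28 mm, free to swivel) on the folding crank handle, a 12 mm steel stem; 60 mm from the hinge. Folded, the stem lies level over the wheel, pointing from the hinge at the wheel's axis, the knob 106 mm above the bench, 15 mm free below it. It swings up 90 degrees, hinge line tangent to the wheel, to stand over the hinge, knob then 166 mm above the bench.
Things that resemble listed ones, but are neither listed nor needed, are in the scene too. Of the things that look like the batten, the smallest one is meant.

How it is judged (in metres and radians):
On the way:
1. the handle is latched upright before the wheel is wound (value of joint fold above 1.4 rad and value of joint wheel below 0.45 rad), for 0.2 s.
At the end, for the whole second after the job is handed in: The wheel has been wound clockwise to within 0.2 rad (11 degrees) of its stop and is at rest, the jaw presses on the batten with more than 2 N, and the handle still stands upright (fold angle above 1.35 rad) (value of joint fold above 1.35 rad and value of joint wheel above 2.1 rad and velocity of joint wheel below 0.05 rad/s and contact force between jaw and batten above 2 N); the robot touches nothing.
It also fails if it takes over 42 s, if anything falls off the work surface, if the arm or the gripper's body presses on something with over 40 N, if the wrist force passes 120 N, or if a joint passes its speed limit or range.

## Working session

There is one attempt and no reset: what is moved stays moved. The work goes in short steps, Python scripts to look and compute and a tool call to move; the robot and the scene stay as the last step left them, time stands still between calls to the robot, and variables do not carry over. Pictures are saved under pics/ and viewed, at most 10 in all, crops included, and the job is handed in when it is done.

Besides the shell and the picture viewer there is one more tool, called after "Emit:" as name(argument=value, ...) on one line, values as JSON. move_arm: Moves the arm, as the interface text tells. Its arguments: {"type":"object","properties":{"offset":{"type":"array","items":{"type":"array","items":{"type":"number"}}},"twist":{"type":"array","items":{"type":"array","items":{"type":"number"}}},"grip":{"type":"array","items":{"type":"number"}},"force":{"type":"number"}},"required":["offset","twist","grip"]}

```bash
mkdir -p pics
cat > h.py <<'E'
import numpy as np, cv2
from workcell import bot, viewer, finder
from scipy.spatial.transform import Rotation as R
def cam(n):
    o=bot.get_obs(); p=viewer.camera(n); p['obs']=o; return p
def T(p):
    M=np.eye(4)
    if 'tool_from_camera' in p:
        o=p['obs']; M[:3,:3]=R.from_euler('xyz',o['tcp_rot'],degrees=True).as_matrix(); M[:3,3]=o['ee_pos']
        return M@np.array(p['tool_from_camera'])
    a=np.array(p['attitude'])
    M[:3,:3]=a if a.shape==(3,3) else R.from_euler('xyz',a,degrees=True).as_matrix()
    M[:3,3]=p['position']; return M
def ray(p,uv):
    f=p['color'].shape[0]/2/np.tan(np.radians(p['vfov'])/2)
    return np.array([(uv[0]-p['cx'])/f,(uv[1]-p['cy'])/f,1.])
def atz(p,uv,z):
    M=T(p); d=M[:3,:3]@ray(p,uv); return M[:3,3]+d*(z-M[2,3])/d[2]
def atd(p,uv):
    u,v=int(round(uv[0])),int(round(uv[1])); M=T(p); return M[:3,:3]@(ray(p,uv)*p['depth'][v,u])+M[:3,3]
def save(p,n): cv2.imwrite('pics/'+n,p['color'][:,:,::-1])
E
python3 - <<'E'
from h import *
o=bot.get_obs(); print({k:np.round(v,3) for k,v in o.items()})
Z=dict(hub=.106,hinge=.106,knob=.106,jaw=0,batten=.02)
ims=[]
for n in ['scene','side','wrist']:
    p=cam(n); ims.append(p['color'].copy()); print(n,p.get('position'),p.get('attitude'))
    for t in Z:
        for r in finder.pinpoint(p,t)[:3]: print(n,t,np.round(r['position'],1),round(r['p'],2),np.round(atz(p,r['position'],Z[t]),3),np.round(atd(p,np.clip(r['position'],0,[511,383])),3))
    save(p,n+'0.png')
cv2.imwrite('pics/all.png',cv2.resize(np.vstack([np.hstack(ims[:2]),np.hstack([ims[2],ims[2]*0])])[:,:,::-1],(800,600),interpolation=cv2.INTER_AREA))
E
```

```text
{'time': np.float64(0.0), 'q': array([6.4459e+01, 5.0120e+00, 1.0036e+01, 9.5100e+01, 1.0000e-03,
       8.9999e+01]), 'qd': array([ 0.002,  0.051, -0.059, -0.037, -0.035,  0.036]), 'joint_efforts': array([-2.000e-03, -5.204e+01,  4.648e+01,  1.700e-02, -0.000e+00,
        0.000e+00]), 'ee_pos': array([0.237, 0.496, 0.253]), 'tcp_rot': array([-1.79923e+02, -1.00000e-03,  1.54461e+02]), 'wrist_force': array([0.117, 1.463, 0.54 ]), 'torque': array([-0.034, -0.026, -0.007]), 'grasp_force': np.float64(0.0), 'opening': np.float64(0.085)}
scene [0.93494311 0.38961446 0.81132842] [-142.65615895    0.20181584  136.16013287]
scene hub [247.2 179.6] 0.65 [ 0.552 -0.042  0.106] [ 0.519 -0.079  0.045]
scene hinge [239.3 154.7] 0.69 [ 0.51  -0.115  0.106] [ 0.513 -0.112  0.11 ]
scene knob [246.2 174.8] 0.5 [ 0.543 -0.055  0.106] [ 0.546 -0.052  0.11 ]
scene batten [182. 234.] 0.94 [ 0.736 -0.08   0.02 ] [ 0.744 -0.061  0.051]
scene batten [260.3 121.1] 0.66 [ 0.317 -0.236  0.02 ] [ 0.333 -0.22   0.041]
scene batten [232.5 333.9] 0.64 [0.806 0.183 0.02 ] [0.809 0.188 0.041]
side [0.42220315 0.75269558 0.60217058] [-122.01965073   -0.35620863 -170.49012386]
side hub [261.1 186.3] 0.81 [ 0.55  -0.041  0.106] [ 0.565 -0.135  0.047]
side hinge [283.8 169.5] 0.73 [ 0.508 -0.128  0.106] [ 0.507 -0.111  0.116]
side knob [268.9 180.2] 0.7 [ 0.537 -0.071  0.106] [ 0.534 -0.052  0.118]
side batten [126.1 270.1] 0.98 [0.788 0.186 0.02 ] [0.774 0.207 0.041]
side batten [189.9 198.1] 0.97 [ 0.742 -0.09   0.02 ] [ 0.725 -0.044  0.052]
side batten [359.5 187.1] 0.71 [ 0.312 -0.221  0.02 ] [ 0.312 -0.216  0.023]
wrist None None
```

View pics/all.png

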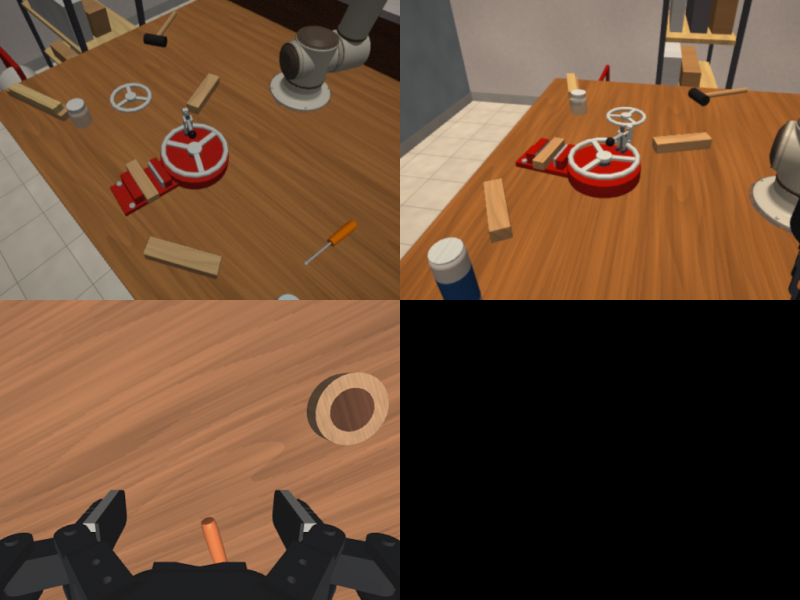

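Only the red clamp has a red bed, jaws and a crank. The loose white wheel at scene px (168,125) is a decoy. The hub agrees in both views at (0.551, -0.041), and the hinge radius is about 88 mm at -119°. Next I'll move above it.

```bash
cat >> h.py <<'E'
def plan(targets,dec=2):
    """targets: list of (x,y,z,yaw deg, nrows), tool down; prints rounded rows from the measured pose."""
    o=bot.get_obs(); P=np.array(o['ee_pos']); Q=R.from_euler('xyz',o['tcp_rot'],degrees=True); off=[];tw=[]
    for x,y,z,yaw,n in targets:
        G=R.from_euler('xyz',[180,0,yaw],degrees=True); P0=P.copy()
        for i in range(n):
            w=np.round((Q.inv()*G).as_rotvec()/(n-i),3)
            d=np.round(Q.inv().apply((np.array([x,y,z])-P)/(n-i))*100,dec)
            P=P+Q.apply(d/100); Q=Q*R.from_rotvec(w); off.append(d.tolist()); tw.append(w.tolist())
    for i in range(0,len(off),5): print('offset',off[i:i+5],'twist',tw[i:i+5])
E
python3 - <<'E'
from h import *
p=cam('wrist'); print(np.round(p['tool_from_camera'],3),p['vfov'])
plan([(.537,-.066,.26,61,15)],1)
p=cam('scene'); c=p['color'][110:310,130:330]; cv2.imwrite('pics/crop.png',cv2.resize(c,(600,600),interpolation=cv2.INTER_CUBIC)[:,:,::-1])
E
```

```text
[[ 0.    -0.963 -0.269  0.069]
 [ 1.     0.     0.    -0.   ]
 [ 0.    -0.269  0.963 -0.12 ]
 [ 0.     0.     0.     1.   ]] 62.649342693831024
offset [[-3.4, -2.5, -0.0], [-3.7, -2.1, -0.0], [-3.9, -1.7, -0.1], [-4.0, -1.3, -0.0], [-4.2, -0.8, -0.1]] twist [[0.0, -0.0, 0.109], [0.0, -0.0, 0.109], [0.0, -0.0, 0.109], [0.0, -0.0, 0.109], [0.0, -0.0, 0.109]]
offset [[-4.2, -0.4, -0.0], [-4.3, 0.1, -0.1], [-4.2, 0.5, -0.0], [-4.1, 1.0, -0.1], [-4.0, 1.4, -0.0]] twist [[0.0, -0.0, 0.109], [0.0, -0.0, 0.109], [0.0, -0.0, 0.109], [0.0, -0.0, 0.108], [0.0, -0.0, 0.109]]
offset [[-3.8, 1.9, -0.1], [-3.6, 2.3, -0.0], [-3.4, 2.6, -0.1], [-3.0, 3.0, -0.0], [-2.7, 3.3, -0.1]] twist [[0.0, -0.0, 0.108], [0.0, -0.0, 0.109], [0.0, -0.0, 0.108], [0.0, -0.0, 0.109], [0.0, -0.0, 0.108]]
```

View pics/crop.png

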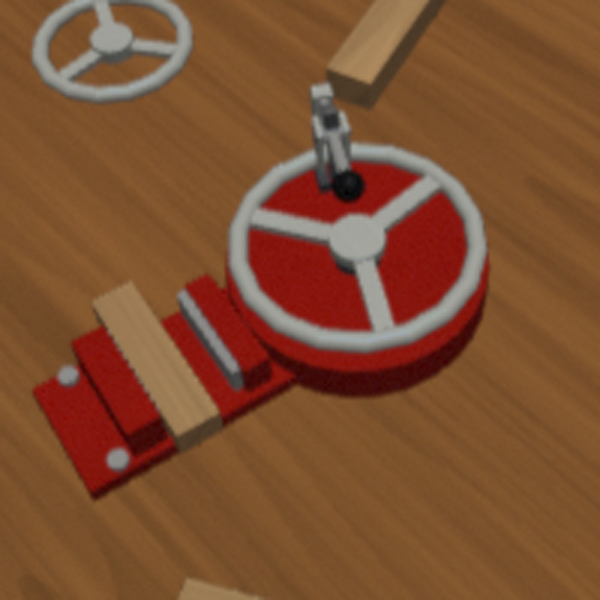

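The crop shows the red clamp with its crank folded inward and the knob at crop px (348,185). The batten lies across the bed at crop px (160,370). That is the smallest batten and the one between the jaws, so it is the one meant.

Emit:
move_arm(offset=[[-3.4,-2.5,0],[-3.7,-2.1,0],[-3.9,-1.7,0],[-4.0,-1.3,0],[-4.2,-0.8,0]], twist=[[0,0,0.109],[0,0,0.109],[0,0,0.109],[0,0,0.109],[0,0,0.109]], grip=[1,1,1,1,1])

```text
time: 1.5
ee_pos: [0.3381, 0.3081, 0.2534]
tcp_rot: [180.0, -0.0, 123.0]
wrist_force: [0.2, 0.2, 0.4]
opening: 0.0852
grasp_force: 0.0
```

Emit:
move_arm(offset=[[-4.2,-0.4,0],[-4.3,0.1,0],[-4.2,0.5,0],[-4.1,1.0,0],[-4.0,1.4,0]], twist=[[0,0,0.109],[0,0,0.109],[0,0,0.109],[0,0,0.109],[0,0,0.109]], grip=[1,1,1,1,1])

```text
time: 2.0
ee_pos: [0.4375, 0.1204, 0.2535]
tcp_rot: [180.0, -0.0, 91.7]
wrist_force: [1.2, -0.3, -0.4]
opening: 0.0854
grasp_force: 0.0
```

Emit:
move_arm(offset=[[-3.8,1.9,0],[-3.6,2.3,0],[-3.4,2.6,0],[-3.0,3.0,0],[-2.7,3.3,0]], twist=[[0,0,0.108],[0,0,0.109],[0,0,0.108],[0,0,0.109],[0,0,0.108]], grip=[1,1,1,1,1])

```text
time: 2.5
ee_pos: [0.5376, -0.0678, 0.2534]
tcp_rot: [180.0, -0.0, 60.7]
wrist_force: [1.9, 1.2, 0.3]
opening: 0.0853
grasp_force: 0.0
```

Run:
```python
from h import *
Z=dict(hub=.106,hinge=.106,knob=.106)
p=cam('wrist'); o=p['obs']; print(o['ee_pos'],o['tcp_rot'],o['q'],o['time'])
for t in Z:
    for r in finder.pinpoint(p,t)[:3]: print(t,np.round(r['position'],1),round(r['p'],2),np.round(atz(p,r['position'],Z[t]),3),np.round(atd(p,np.clip(r['position'],0,[511,383])),3))
save(p,'w1.png')
```

```text
[ 0.53762805 -0.067809    0.25339319] [ 1.79978072e+02 -1.08982688e-02  6.06804481e+01] [-7.18943321e+00  3.83400985e+00  8.87353370e+00  9.50151055e+01
  1.83477782e-03  1.12130121e+02] 2.5
hub [254.5 151.6] 0.68 [ 0.551 -0.041  0.106] [ 0.549 -0.045  0.073]
hinge [253.8 245.7] 0.95 [ 0.508 -0.117  0.106] [ 0.509 -0.114  0.112]
knob [251.4 181.4] 0.88 [ 0.536 -0.062  0.106] [ 0.537 -0.06   0.118]
```

View pics/w1.png

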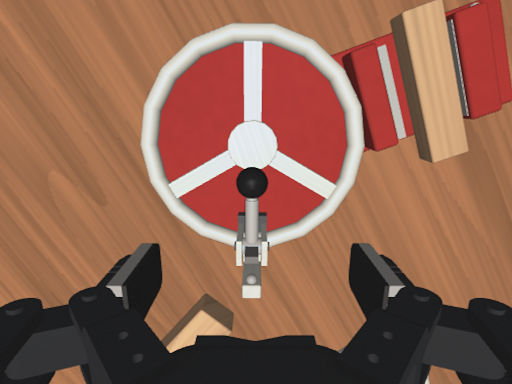

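The view is aligned: knob at px (251,182), hinge at (254,246) and hub at (254,150), with the finger line tangent to the wheel. I'll descend and grip.

Emit:
move_arm(offset=[[0.25,-0.2,3.5],[0,0,3.5],[0,0,3.5],[0,0,2.7],[0,0,1.0]], twist=[[0,0,0],[0,0,0],[0,0,0],[0,0,0],[0,0,0]], grip=[0.7,0.7,0.7,0.7,0.7], force=30)

```text
time: 3.2
ee_pos: [0.5349, -0.0615, 0.1088]
tcp_rot: [-179.8, 0.1, 61.1]
wrist_force: [0.3, -0.2, -0.6]
opening: 0.0596
grasp_force: 0.0
```

Emit:
move_arm(offset=[[0,0,0],[0,0,0],[0,0,0],[0,0,0],[0,0,0]], twist=[[0,0,0],[0,0,0],[0,0,0],[0,0,0],[0,0,0]], grip=[0.2,0.2,0.2,0.2,0.2])

```text
time: 3.7
ee_pos: [0.5373, -0.0627, 0.1127]
tcp_rot: [179.9, -0.1, 61.0]
wrist_force: [0.3, 2.2, 5.7]
opening: 0.0259
grasp_force: 29.7
```

Run:
```python
from h import *
o=bot.get_obs(); print(o['ee_pos'],o['tcp_rot'],o['opening'],o['grasp_force'],o['wrist_force'])
p=cam('side'); c=p['color'][100:260,180:380]; cv2.imwrite('pics/s2.png',cv2.resize(c,(750,600),interpolation=cv2.INTER_CUBIC)[:,:,::-1])
```

```text
[ 0.53730654 -0.06265362  0.112741  ] [ 1.79886735e+02 -8.62482503e-02  6.09632709e+01] 0.025918018998914577 29.651532769203186 [0.3043018  2.2140447  5.71048941]
```

View pics/s2.png

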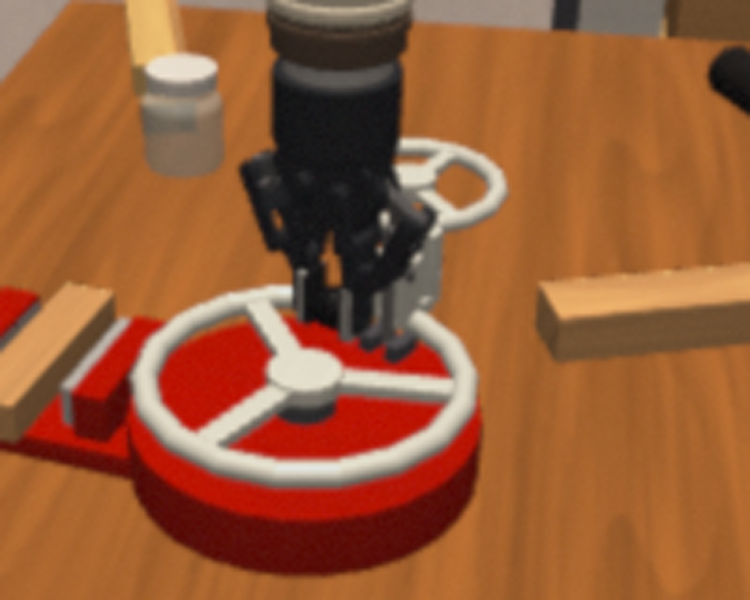

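The fingers straddle the knob at crop px (330,300), with a firm grip at 26 mm. Now I'll swing it up along the 60 mm arc.

Emit:
move_arm(offset=[[-0.1,0,-1.04],[-0.27,0,-1.0],[-0.44,0,-0.95],[-0.6,0,-0.86],[-0.74,0,-0.74]], twist=[[0,0,0],[0,0,0],[0,0,0],[0,0,0],[0,0,0]], grip=[0.2,0.2,0.2,0.2,0.2], force=40)

```text
time: 4.25
ee_pos: [0.5269, -0.0809, 0.1589]
tcp_rot: [179.9, -0.2, 61.0]
wrist_force: [1.8, 4.3, 4.2]
opening: 0.0259
grasp_force: 39.7
```

Emit:
move_arm(offset=[[-0.86,0,-0.6],[-0.95,0,-0.44],[-1.0,0,-0.27],[-1.04,0,-0.1],[0,0,0]], twist=[[0,0,0],[0,0,0],[0,0,0],[0,0,0],[0,0,0]], grip=[0.2,0.2,0.2,0.2,0.2])

```text
time: 4.75
ee_pos: [0.5077, -0.1152, 0.1732]
tcp_rot: [179.9, -0.2, 60.9]
wrist_force: [-1.3, 5.3, 10.7]
opening: 0.0258
grasp_force: 40.1
```

Run:
```python
from h import *
o=bot.get_obs(); print(o['ee_pos'],o['tcp_rot'],o['opening'],o['grasp_force'],o['wrist_force'])
p=cam('side'); c=p['color'][70:230,180:380]; cv2.imwrite('pics/s3.png',cv2.resize(c,(750,600),interpolation=cv2.INTER_CUBIC)[:,:,::-1])
```

```text
[ 0.50765732 -0.11520494  0.17319314] [ 1.79900343e+02 -1.66785664e-01  6.09413689e+01] 0.025824537953187367 40.07527470588684 [-1.27229164  5.25234472 10.69294504]
```

View pics/s3.png

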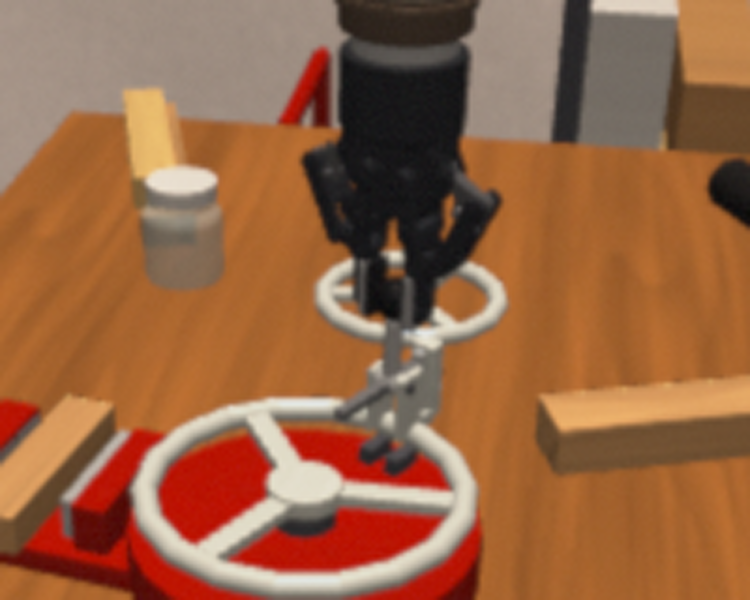

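The stem stands nearly upright at crop px (395,340), with the tongue swung out inward. I'll push slightly outward so it latches firmly.

Emit:
move_arm(offset=[[-0.3,0,0],[-0.3,0,0],[0,0,0],[0,0,0],[0.3,0,0]], twist=[[0,0,0],[0,0,0],[0,0,0],[0,0,0],[0,0,0]], grip=[0.2,0.2,0.2,0.2,0.2])

```text
time: 5.3
ee_pos: [0.5074, -0.1156, 0.1732]
tcp_rot: [179.9, -0.4, 61.1]
wrist_force: [0.3, 8.9, 9.7]
opening: 0.0258
grasp_force: 40.0
```

Run:
```python
from h import *
o=bot.get_obs(); print(o['ee_pos'],o['wrist_force'])
p0=np.array(o['ee_pos'][:2]); H=np.array([.551,-.041]); d=p0-H; r=np.hypot(*d); a=np.arctan2(d[1],d[0]); print(r,np.degrees(a))
y=o['tcp_rot'][2]
n=24; t=[]
for i in range(1,n+1):
    b=a-2.36*i/n
    t.append((H[0]+r*np.cos(b),H[1]+r*np.sin(b),o['ee_pos'][2],y-0*i,1))
plan(t)
```

```text
[ 0.50737277 -0.11560278  0.1732153 ] [0.26849255 8.86657142 9.68719156]
0.0864228558879404 -120.31882584102951
offset [[0.06, -0.85, -0.0], [0.15, -0.83, -0.0], [0.22, -0.82, -0.0], [0.31, -0.8, -0.0], [0.38, -0.75, -0.0]] twist [[0.002, -0.006, -0.0], [-0.0, -0.0, -0.0], [-0.0, -0.0, -0.0], [-0.0, -0.0, -0.0], [-0.0, -0.0, -0.0]]
offset [[0.46, -0.72, 0.0], [0.52, -0.67, 0.0], [0.59, -0.62, 0.0], [0.64, -0.55, 0.0], [0.7, -0.49, 0.0]] twist [[-0.0, -0.0, -0.0], [-0.0, -0.0, -0.0], [-0.0, -0.0, -0.0], [-0.0, -0.0, -0.0], [-0.0, -0.0, -0.0]]
offset [[0.74, -0.42, 0.0], [0.77, -0.34, 0.0], [0.81, -0.26, 0.0], [0.83, -0.19, 0.0], [0.84, -0.1, 0.0]] twist [[-0.0, -0.0, -0.0], [-0.0, -0.0, -0.0], [-0.0, -0.0, -0.0], [-0.0, -0.0, -0.0], [-0.0, -0.0, -0.0]]
offset [[0.85, -0.02, 0.0], [0.85, 0.07, 0.0], [0.84, 0.14, 0.0], [0.81, 0.23, 0.0], [0.8, 0.31, 0.0]] twist [[-0.0, -0.0, -0.0], [-0.0, -0.0, -0.0], [-0.0, -0.0, -0.0], [-0.0, -0.0, -0.0], [-0.0, -0.0, -0.0]]
offset [[0.75, 0.38, 0.0], [0.72, 0.46, 0.0], [0.67, 0.53, 0.0], [0.61, 0.58, 0.0]] twist [[-0.0, -0.0, -0.0], [-0.0, -0.0, -0.0], [-0.0, -0.0, -0.0], [-0.0, -0.0, -0.0]]
```

The knob held against a 6 mm push, so it is at its stop and latched. I'll wind with a small outward bias to keep the catch engaged.

Run:
```python
import numpy as np
yaw=np.radians(61); X=np.array([np.cos(yaw),np.sin(yaw)]);Y=np.array([np.sin(yaw),-np.cos(yaw)])
a=np.radians(-120.3); P=.0894*np.array([np.cos(a),np.sin(a)]); off=[]
for i in range(1,26):
    b=a-2.36*i/25; g=.0905*np.array([np.cos(b),np.sin(b)])-P
    d=np.round([g@X*100,g@Y*100],2); P=P+(X*d[0]+Y*d[1])/100; off.append([*d.tolist(),0])
for i in range(0,25,5): print(off[i:i+5])
```

```text
[[-0.05, -0.85, 0], [0.14, -0.85, 0], [0.22, -0.82, 0], [0.29, -0.8, 0], [0.37, -0.77, 0]]
[[0.44, -0.74, 0], [0.51, -0.68, 0], [0.57, -0.64, 0], [0.63, -0.58, 0], [0.68, -0.52, 0]]
[[0.72, -0.45, 0], [0.77, -0.38, 0], [0.79, -0.31, 0], [0.83, -0.23, 0], [0.84, -0.15, 0]]
[[0.85, -0.07, 0], [0.85, 0.01, 0], [0.85, 0.09, 0], [0.84, 0.16, 0], [0.81, 0.25, 0]]
[[0.8, 0.32, 0], [0.75, 0.4, 0], [0.72, 0.46, 0], [0.67, 0.53, 0], [0.61, 0.6, 0]]
```

Emit:
move_arm(offset=[[-0.05,-0.85,0],[0.14,-0.85,0],[0.22,-0.82,0],[0.29,-0.8,0],[0.37,-0.77,0]], twist=[[0,0,0],[0,0,0],[0,0,0],[0,0,0],[0,0,0]], grip=[0.2,0.2,0.2,0.2,0.2], force=50)

```text
time: 5.8
ee_pos: [0.4776, -0.089, 0.1734]
tcp_rot: [179.6, -0.3, 61.0]
wrist_force: [13.1, 4.7, 4.4]
opening: 0.0254
grasp_force: 48.9
```

```bash
cat > st.py <<'E'
from h import *
o=bot.get_obs(); d=np.array(o['ee_pos'][:2])-[.551,-.041]; print(np.round(o['ee_pos'],4),'r',np.hypot(*d).round(4),'wheel~',((np.radians(-120.3)-np.arctan2(d[1],d[0]))%(2*np.pi)).round(3),np.round(o['wrist_force'],1),np.round(o['tcp_rot'],1))
E
python3 st.py
```

```text
[ 0.4776 -0.089   0.1734] r 0.0877 wheel~ 0.463 [13.1  4.7  4.4] [179.6  -0.3  61. ]
```

Emit:
move_arm(offset=[[0.44,-0.74,0],[0.51,-0.68,0],[0.57,-0.64,0],[0.63,-0.58,0],[0.68,-0.52,0]], twist=[[0,0,0],[0,0,0],[0,0,0],[0,0,0],[0,0,0]], grip=[0.2,0.2,0.2,0.2,0.2])

```text
time: 6.3
ee_pos: [0.4632, -0.0499, 0.1733]
tcp_rot: [179.6, -0.1, 60.9]
wrist_force: [8.1, -4.1, 4.8]
opening: 0.0252
grasp_force: 48.9
```

Emit:
move_arm(offset=[[0.72,-0.45,0],[0.77,-0.38,0],[0.79,-0.31,0],[0.83,-0.23,0],[0.84,-0.15,0]], twist=[[0,0,0],[0,0,0],[0,0,0],[0,0,0],[0,0,0]], grip=[0.2,0.2,0.2,0.2,0.2])

```text
time: 6.8
ee_pos: [0.4681, -0.0082, 0.1733]
tcp_rot: [179.7, -0.0, 60.9]
wrist_force: [1.0, -5.8, 8.1]
opening: 0.0249
grasp_force: 49.2
```

```bash
python3 st.py
```

```text
[ 0.4681 -0.0082  0.1733] r 0.0892 wheel~ 1.419 [ 1.  -5.8  8.1] [179.7  -0.   60.9]
```

Emit:
move_arm(offset=[[0.85,-0.2,0],[0.85,0.01,0],[0.85,0.09,0],[0.84,0.16,0],[0.81,0.25,0]], twist=[[0,0,0],[0,0,0],[0,0,0],[0,0,0],[0,0,0]], grip=[0.2,0.2,0.2,0.2,0.2])

```text
time: 7.3
ee_pos: [0.4911, 0.0268, 0.1732]
tcp_rot: [179.8, 0.0, 60.9]
wrist_force: [0.9, -5.9, 8.9]
opening: 0.0251
grasp_force: 49.3
```

Emit:
move_arm(offset=[[0.8,0.32,0],[0.75,0.4,0],[0.72,0.46,0],[0.67,0.53,0],[0.61,0.6,0]], twist=[[0,0,0],[0,0,0],[0,0,0],[0,0,0],[0,0,0]], grip=[0.2,0.2,0.2,0.2,0.2])

```text
time: 7.8
ee_pos: [0.5263, 0.0465, 0.173]
tcp_rot: [-180.0, 0.2, 60.9]
wrist_force: [-32.9, -11.6, 21.8]
opening: 0.0251
grasp_force: 51.1
```

```bash
python3 st.py
```

```text
[0.5263 0.0465 0.173 ] r 0.091 wheel~ 2.338 [-32.9 -11.6  21.8] [-180.     0.2   60.9]
```

The wheel is at its stop, with about 33 N tangential and an estimated angle of about 2.3. I'll ease off, open the gripper and rise.

Emit:
move_arm(offset=[[-0.25,-0.25,0],[0,0,0]], twist=[[0,0,0],[0,0,0]], grip=[0.2,0.2])

```text
time: 8.0
ee_pos: [0.5238, 0.0457, 0.1732]
tcp_rot: [179.9, 0.0, 60.9]
wrist_force: [-6.5, -3.4, 12.6]
opening: 0.025
grasp_force: 49.7
```

```bash
python3 st.py
```

```text
[0.5238 0.0457 0.1732] r 0.0908 wheel~ 2.309 [-6.5 -3.4 12.6] [179.9   0.   60.9]
```

Emit:
move_arm(offset=[[0,0,0],[0,0,0],[0,0,0],[0,0,0],[0,0,0]], twist=[[0,0,0],[0,0,0],[0,0,0],[0,0,0],[0,0,0]], grip=[0.4,0.6,0.7,0.7,0.7])

```text
time: 8.5
ee_pos: [0.524, 0.0465, 0.1711]
tcp_rot: [-180.0, 0.0, 61.0]
wrist_force: [0.5, 0.5, 0.5]
opening: 0.0595
grasp_force: 0.0
```

Emit:
move_arm(offset=[[0,0,-1],[0,0,-3],[0,0,-4],[0,0,-4],[0,0,0]], twist=[[0,0,0],[0,0,0],[0,0,0],[0,0,0],[0,0,0]], grip=[0.8,0.8,0.8,0.8,0.8])

```text
time: 9.0
ee_pos: [0.525, 0.0466, 0.2977]
tcp_rot: [179.6, -0.3, 61.0]
wrist_force: [0.3, -0.2, -0.2]
opening: 0.0684
grasp_force: 0.0
```

Run:
```python
from h import *
ims=[]
for n in ['side','wrist','scene']:
    p=cam(n); ims.append(p['color'].copy())
    for t,z in (('hinge',.106),('knob',.166)):
        for r in finder.pinpoint(p,t)[:2]:
            w=atz(p,r['position'],z); d=w[:2]-[.551,-.041]
            print(n,t,np.round(r['position'],1),round(r['p'],2),np.round(w,3),'wheel',((np.radians(-119.5)-np.arctan2(d[1],d[0]))%(2*np.pi)).round(2))
a=cv2.resize(ims[0][80:240,160:360],(400,320)); b=cv2.resize(ims[1],(400,300)); c=cv2.resize(ims[2][100:260,120:320],(400,320))
cv2.imwrite('pics/e.png',np.vstack([np.hstack([a[:300],b]),np.hstack([c[:300],c[:300]*0])])[:,:,::-1])
```

```text
side hinge [266.9 207.3] 0.86 [0.524 0.04  0.106] wheel 2.31
side knob [269.  182.8] 0.84 [0.521 0.039 0.166] wheel 2.27
side knob [266.6 204.1] 0.71 [0.514 0.116 0.166] wheel 2.4
wrist hinge [259.  177.7] 0.61 [0.526 0.044 0.106] wheel 2.34
wrist knob [254.7 192.3] 0.84 [0.523 0.047 0.166] wheel 2.32
scene hinge [282.6 193.4] 0.53 [0.521 0.046 0.106] wheel 2.29
scene knob [284.2 179.4] 0.67 [0.525 0.051 0.166] wheel 2.35
scene knob [250.2 176.1] 0.46 [ 0.573 -0.008  0.166] wheel 3.2
```

View pics/e.png

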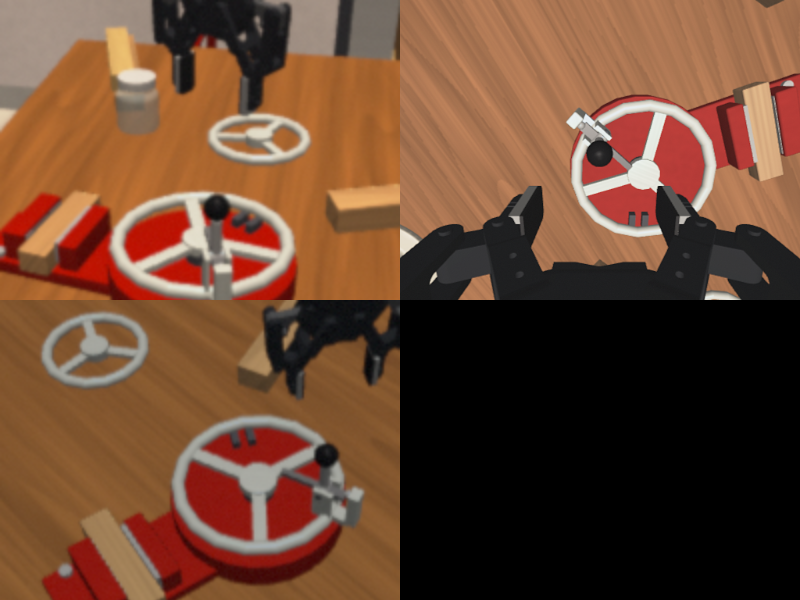

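The handle stands upright with the knob directly over the hinge (panel px (217,207) and (326,455)). The wheel is at about 2.3 rad, the jaw is against the batten at panel px (60,230), and the gripper is clear. Handing in.

```bash
python3 -c "
from workcell import bot
print(bot.job_done())"
```

```text
the job is handed in; nothing more can be done
None
```

I handed the job in with the handle latched upright, the wheel wound to its stop (about 2.3 rad), the jaw against the batten and the gripper clear; the hand-in returned no verdict, and I judged the jaw's contact by eye, not by its force.

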